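# Pack the bottled order and clip in its order card

### The job

Pack the order: put every product standing loose on the bench between the carton and the order board (pump bottles, dropper bottle, aluminium can, cream jar, soap box; not every order has them all) upright on the floor of the open carton, none on top of another, the soap box lying flat. When they are all in, slide the stiff order card, grip end last, under the sprung clip of the order board, letting the card's own front edge lift the clip and never touching the clip with the gripper, and push it home: flat, straight, centred under the clip and right up against the stop; leave it there. Leave the tape, mug, pen, rolls, cutter and stock crates where they are.

Things in the scene. Friction and masses are not known exactly. Their poses are not given: they have to be found in the camera images.
- pump_a: clear round pump bottle with a white pump, standing; 158 high overall. Body 56 diameter up to 88, shoulder to 104; plain round white collar 32 diameter from height 104 to 136 (the place to grip); above it the pump head, 24 diameter, 142 to 158, with a spout 12 wide along the bottle's +x reaching 40 from the axis. Origin: centre of the underside, z up. About 0.15 to 0.3 kg. May be absent. The other pump bottle is alike; both are products
- pump_b: clear round pump bottle with a white pump, standing; 158 high overall. Body 56 diameter up to 88, shoulder to 104; plain round white collar 32 diameter from height 104 to 136 (the place to grip); above it the pump head, 24 diameter, 142 to 158, with a spout 12 wide along the bottle's +x reaching 40 from the axis. Origin: centre of the underside, z up. About 0.15 to 0.3 kg. May be absent. The other pump bottle is alike; both are products
- dropper: amber dropper bottle, standing, 130 high: body 40 diameter to height 85, shoulder to 95, black cap 24 diameter from 95 to 130 (the place to grip). Origin: centre of the underside, z up. About 0.12 kg. May be absent
- can: aluminium can with white cap, standing, straight cylinder 50 diameter, 135 high. Origin: centre of the underside, z up. About 0.18 kg. May be absent
- jar: white cream jar with aluminium lid, standing, 50 high, 52 diameter, the lid (height 33 to 50) 56 diameter. Origin: centre of the underside, z up. About 0.15 kg. May be absent
- soap: boxed soap: cardboard box 85 (its x) by 48 (its y) by 32 high with a paper band, lying flat. Origin: centre of the underside, z up. About 0.11 kg. May be absent
- carton: open low cardboard carton, fixed to the bench, outside 288 (its x) by 228 (its y) with folded-down flaps, walls 90 high; inside 270 by 210, floor 5 thick. Empty at first. Origin: centre of the underside, z up
- carton_floor (a point): centre of the carton's inner floor, axes as the carton's; a product stands in the carton when its origin is at this height and inside the 270 by 210 floor
- board: order board: wooden block 170 (its x) by 80 (its y) by 20 high, fixed to the bench, with a sprung steel clip at its +x end. The card goes in along the board's +x, lying on the block's top. Origin: centre of the underside, z up
- stop (a point): middle of the lower edge of the stop: a steel strip 7 high across the block's top, hidden under the clip, its face towards the card at board x = +55; this point lies on the block's top (height 20), axes as the board's
- clip: sprung steel clip, 46 wide, hinged across the board; origin on its hinge, at board x = +70, height 30. Shut, it slopes down to a line at board x = +18, 1 above the block's top, and from there an upturned lip rises at 20 degrees towards the coming card, ending at board x = -8, height 30 (underside). A spring holds it down with about 1.5 N at that line; the card's edge lifts it at a push of 5 to 10 N and then slides on under it with 2 to 4 N until it meets the stop
- card: order card: stiff white plate 120 (its x) by 56 (its y), 3.4 thick with a rounded front edge 4 thick, lying flat, with an upright grey grip tab 10 (x) by 36 (y) rising to height 34, its middle at card x = -48. Front edge is at +x. Origin: centre of the underside, z up. 0.05 kg
- card_front (a point): middle of the card's front edge at its underside, card x = +60, axes as the card's
- tape_roll: roll of tape lying flat, 80 diameter, 48 high; to be left alone. Origin: centre of the underside
- marker: marker pen lying beyond the order board's right side, 140 long, 16 thick; to be left alone
- mug: mug, 80 diameter, 90 high; to be left alone. Origin: centre of the underside
- label_roll: roll of labels lying flat, 100 diameter, 60 high; to be left alone. Origin: centre of the underside
- cutter: box cutter lying near the order board's entry end, 160 long, 24 wide, 16 high; to be left alone
There are look-alikes about, which are no part of the job. What is shaped like the card but blue, purple or red is not meant.

How it is judged:
By the outcome, as a careful person would: the job done as asked, in the order asked, and still so for the second after the job is handed in, with the robot touching nothing.
Of pump_a, pump_b, dropper, can, jar, soap only 5 to 6 are there at a start; the rules pass over those that are not, and their reading is None.
At some moment in a run one of jar, soap, card may be knocked a few centimetres aside while the robot is not near it.
It also fails if it takes over 208 s, if anything falls off the work surface, if the arm or the gripper's body presses on something with over 40 N, if the wrist force passes 120 N, or if a joint passes its speed limit or range.

### The arm

A 6-joint arm with a two-finger parallel gripper is mounted at the origin on the work surface. World frame = base frame: x ahead of the robot, y to its left, z up, the work surface at z = 0. Lengths are in m, angles in rad, forces in N, time in s.
With the tool pointing down it reaches from about 0.375 to 0.925 m from the base axis. Payload 5.7 kg.
Tool frame: the origin (TCP) lies on the centre line of the jaws, within the pads' length; the fingertips stand 22 mm ahead of it and the grasp point (between the pads) lies 3 mm ahead of it; z points along the fingers, y is the line along which they close (so a half turn about z gives the same grasp; the last joint's range is limited). The gripper opens to 85 mm and grips with 20 to 120 N. Pads are 22 mm wide; open, the fingers measure 114 mm over their backs; the gripper's body (76 mm by 85 mm) begins 54 mm behind the grasp point. The pads swing forward as they close: fully open they stand 13 mm farther back than shut.
Start: joints at [1.187, 0.359, 1.51, -0, 1.272, -0.115], TCP at [0.159, 0.578, 0.224] pointing down, gripper open.
Joint ranges: [-2.97, 2.97], [-1.01, 2.36], [0.21, 2.38], [-0.96, 4.11], [0.2, 2.71], [-2.98, 2.98]. Speed limits (rad/s): [2.39, 2.39, 3.14, 3.14, 3.14, 3.14].

### API

Orientations are given as a unit quaternion [x, y, z, w].
In Python, from station import get_state, capture, close_job gives the robot as it stands.
- The arm moves only by the tool step_arm, never from a script. Its argument "motion" is text: rows parted by semicolons, each of 5 numbers parted by spaces: the closure, from -1 (fully open) to 1 (shut), then the shift along the tool's x, y, z in m, then the turn about the tool's z in degrees. A call has 1 to 20 rows; each row is the pose to reach, as a shift and turn from the pose commanded when the call began, along the tool's axes at that moment; what a row does not reach only later rows make up. A row lasts 1/12 s, in which the tool goes at most 41.7 mm and 7.16 degrees, less where a joint would pass 70% of its speed; a pose out of reach is approached as far as the arm can. A call with a gripper value outside its range is refused whole. The fingers move at their own pace and stop on an object; the grip force is fixed at half the most. Time passes only in rows, so rows that repeat a pose let the fingers close. It gives the time, the measured TCP pose, the force, the opening and the grip force at its end, in the units of the state.
- get_state(): the state, without advancing time (a new reading comes with each control period).
- capture(name): name is "side" or "top" or "wrist"; returns a dict with "frame" (420x560x3 uint8, red, green, blue), "K" (3x3 intrinsics, pixels), "world_from_camera" (4x4, takes a point from camera to world coordinates). Camera axes: x right, y up, looking along -z (the intrinsics and any distortion apply to the point x, -y, -z); pixel columns grow to the right and rows downward; lengths in m; the calibration is good to about 2 mm. A picture is of the moment at which its call begins. There is no depth.
- close_job(): hands the job in; it is judged then, once.
The state is a dict: "t": time; "q": joint angles; "dq": joint speeds; "tau": joint torques, N m; "tool_pos": TCP position; "orientation": TCP orientation; "force": force on the tool from outside, world axes, zero at the start; "moment": the same for the moment, N m; "grip_width": finger opening in m; "grasp_force": force on a finger pad.
Only numpy, scipy, OpenCV 4.12 (cv2) and the standard library are available. Lean on these libraries where they do the work, as an engineer would, in place of code of your own. Each camera call takes 0.05 s, during which the arm holds its last target. There are 200 camera calls.

## Working session

There is one attempt and no reset: what is moved stays moved. The work goes in short steps, Python scripts to look and compute and a tool call to move; the robot and the scene stay as the last step left them, time stands still between calls to the robot, and variables do not carry over. Pictures are saved under pics/ and viewed, at most 14 in all, crops included, and the job is handed in when it is done.

Besides the shell and the picture viewer there is one more tool, called as name(argument=value, ...) on one line, values as JSON. step_arm: Moves the arm, as the interface text tells. Its arguments: {"type":"object","properties":{"motion":{"type":"string"}},"required":["motion"]}

```bash
mkdir -p pics; ls; cat > h.py <<'E'
import numpy as np, cv2
from station import get_state, capture, close_job
def snap(n,f):
    c=capture(n); cv2.imwrite('pics/'+f+'.png',cv2.cvtColor(c['frame'],cv2.COLOR_RGB2BGR)); np.savez('pics/'+f+'.npz',**c); return c
def load(f): return dict(np.load('pics/'+f+'.npz'))
def ray(c,u,v):
    K=c['K'];T=c['world_from_camera']
    d=np.array([(u-K[0,2])/K[0,0],-(v-K[1,2])/K[1,1],-1.]); return T[:3,3],T[:3,:3]@d
def onz(c,u,v,z):
    o,d=ray(c,u,v); return o+d*(z-o[2])/d[2]
def pix(c,p):
    T=c['world_from_camera'];q=T[:3,:3].T@(np.array(p)-T[:3,3]);K=c['K']
    return K[0,0]*q[0]/-q[2]+K[0,2], K[1,1]*(-q[1])/-q[2]+K[1,2]
E
python3 - <<'E'
from h import *
for n in ('top','side'):
    c=snap(n,n+'0'); print(n,c['K'].round(1).tolist(),c['world_from_camera'].round(3).tolist(),[k for k in c])
s=get_state(); print(s)
E
```

```text
pics
top [[490.6, 0.0, 282.9], [0.0, 490.6, 208.7], [0.0, 0.0, 1.0]] [[-0.006, 0.984, -0.179, 0.255], [-1.0, -0.008, -0.007, -0.113], [-0.008, 0.179, 0.984, 1.608], [0.0, 0.0, 0.0, 1.0]] ['frame', 'K', 'world_from_camera']
side [[465.9, 0.0, 290.0], [0.0, 465.9, 207.1], [0.0, 0.0, 1.0]] [[0.945, 0.246, -0.215, 0.202], [-0.326, 0.739, -0.59, -0.994], [0.014, 0.628, 0.778, 1.221], [0.0, 0.0, 0.0, 1.0]] ['frame', 'K', 'world_from_camera']
{'t': 0.1, 'q': array([ 1.18689492e+00,  3.59444465e-01,  1.51131197e+00,  1.47201447e-05,
        1.27248970e+00, -1.15111511e-01]), 'dq': array([-0.00013868, -0.00065789, -0.00231155,  0.00092252,  0.00048635,
        0.00034795]), 'tau': array([-1.43619807e-03, -5.28653634e+01, -2.79353553e+01, -4.10664552e-04,
        5.10521597e-03, -3.30643365e-05]), 'tool_pos': array([0.15911734, 0.57788268, 0.22333546]), 'orientation': array([ 1.33992842e-01,  9.90981955e-01, -7.99400559e-04, -2.10958241e-04]), 'force': array([ 0.76493294, -0.51623349,  0.295809  ]), 'moment': array([ 0.01325805, -0.0128267 , -0.02994678]), 'grasp_force': 0.0, 'grip_width': 0.0852504113732383}
```

View pics/top0.png

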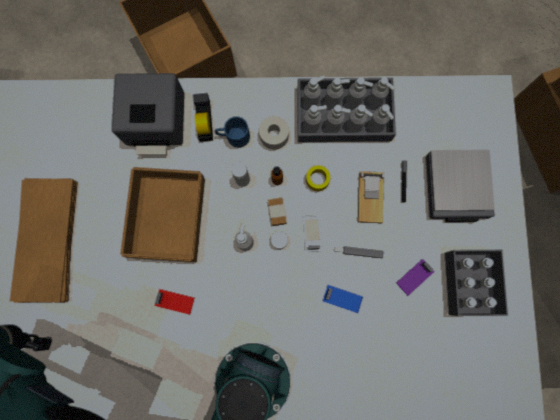

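View pics/side0.png

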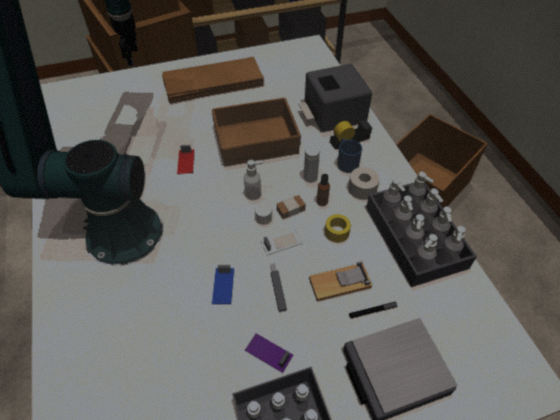

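Top: carton (163,215), pump (243,238), can (240,175), dropper (277,175), soap (277,211), jar (279,240), white card (311,232), board (371,197) with the clip at its upper end. The blue (342,298), red (175,301) and purple (415,277) cards and the crate bottles are look-alikes. Only one pump stands loose, so there are 5 products. Next is an enlarged crop to confirm.

```bash
python3 - <<'E'
from h import *
im=cv2.imread('pics/top0.png')[150:270,220:400]
im=cv2.resize(im,None,fx=4.4,fy=4.4,interpolation=cv2.INTER_CUBIC); im=cv2.convertScaleAbs(im,alpha=1.3); cv2.imwrite('pics/crop1.png',im)
c=load('top0')
for n,u,v,z in [('pump',243,238,.15),('can',240,175,.1),('drop',277,175,.1),('soap',277,211,.03),('jar',279,240,.05),('card',311,232,.003),('board',371,197,.02),('cart',163,215,.05),('tape',317,177,.04),('roll',273,132,.06)]: print(n,onz(c,u,v,z).round(3))
E
```

```text
pump [0.433 0.016 0.15 ]
can [0.639 0.032 0.1  ]
drop [ 0.638 -0.085  0.1  ]
soap [ 0.535 -0.083  0.03 ]
jar [ 0.437 -0.09   0.05 ]
card [ 0.469 -0.195  0.003]
board [ 0.581 -0.393  0.02 ]
cart [0.521 0.284 0.05 ]
tape [ 0.646 -0.215  0.04 ]
roll [ 0.795 -0.072  0.06 ]
```

View pics/crop1.png

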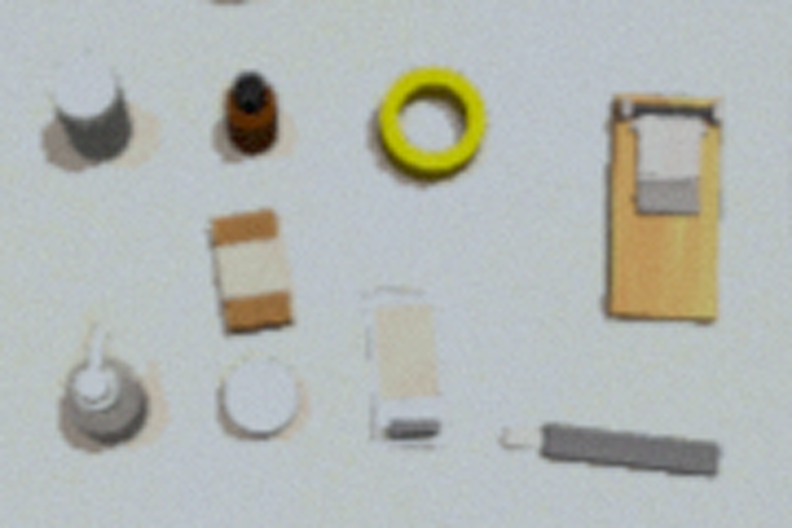

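The crop confirms the five products. The white card with a grey tab at its lower end (311,232) is the one meant. Its front edge points to world +x, as does the clip end of the board.

```bash
cat >> h.py <<'E'
def tool():
    s=get_state(); x,y,z,w=s['orientation']
    from scipy.spatial.transform import Rotation as R
    return s, R.from_quat(s['orientation']).as_matrix()
def go(x,y,z,yaw=0.,ref=None):
    """tool shift for TCP at x,y,z; yaw = world angle of tool y minus 90 deg"""
    s,M=tool(); d=M.T@(np.array([x,y,z])-s['tool_pos'])
    cur=np.degrees(np.arctan2(M[1,1],M[0,1]))-90
    t=-(yaw-cur); t=(t+180)%360-180
    return d.round(4), round(t,1)
E
python3 - <<'E'
from h import *
c=load('top0')
f=lambda u,v,z:onz(c,220+(u+.5)/4.4-.5,150+(v+.5)/4.4-.5,z).round(4)
for n,u,v,z in [('pumphead',96,385,.158),('can',86,84,.135),('drop',250,87,.13),('soap',251,271,.032),('jar',260,397,.05),('boardTL',612,95,.02),('TR',720,97,.02),('BL',609,317,.02),('BR',718,321,.02),('cardtab',413,426,.034),('cardTL',368,291,.003),('cardBL',375,440,.003),('cardBR',437,446,.003)]: print(n,f(u,v,z))
for u,v in [(132,168),(204,171),(200,263),(121,258)]: print('carton corner',onz(c,u,v,.09).round(3))
print(tool()[1].round(3))
print(go(.41,.3,.23), go(.433,-.089,.2,0))
E
```

```text
pumphead [0.4342 0.0204 0.158 ]
can [0.6505 0.0315 0.135 ]
drop [ 0.6487 -0.084   0.13  ]
soap [ 0.534  -0.0822  0.032 ]
jar [ 0.438  -0.0887  0.05  ]
boardTL [ 0.6694 -0.3559  0.02  ]
TR [ 0.6672 -0.4375  0.02  ]
BL [ 0.4994 -0.348   0.02  ]
BR [ 0.4958 -0.4287  0.02  ]
cardtab [ 0.4178 -0.2002  0.034 ]
cardTL [ 0.5232 -0.1698  0.003 ]
cardBL [ 0.4108 -0.1734  0.003 ]
cardBR [ 0.406  -0.2195  0.003 ]
carton corner [0.668 0.379 0.09 ]
carton corner [0.656 0.148 0.09 ]
carton corner [0.363 0.154 0.09 ]
carton corner [0.38  0.399 0.09 ]
[[-0.964  0.266 -0.001]
 [ 0.266  0.964 -0.002]
 [ 0.    -0.002 -1.   ]]
(array([-0.3157, -0.2013, -0.0064]), np.float64(-15.4)) (array([-0.4412, -0.5702,  0.0242]), np.float64(-15.4))
```

step_arm(motion="-1 -0.04 -0.025 -0.003 -5; -1 -0.08 -0.05 -0.006 -10; -1 -0.118 -0.075 -0.006 -15.4; -1 -0.155 -0.1 -0.006 -15.4; -1 -0.19 -0.122 -0.006 -15.4; -1 -0.225 -0.143 -0.006 -15.4; -1 -0.26 -0.165 -0.006 -15.4; -1 -0.295 -0.187 -0.006 -15.4; -1 -0.315 -0.201 -0.006 -15.4; -1 -0.328 -0.24 -0.006 -15.4; -1 -0.34 -0.28 -0.003 -15.4; -1 -0.354 -0.32 0 -15.4; -1 -0.367 -0.36 0 -15.4; -1 -0.38 -0.4 0 -15.4; -1 -0.393 -0.44 0 -15.4; -1 -0.405 -0.475 0 -15.4; -1 -0.42 -0.51 0.01 -15.4; -1 -0.433 -0.545 0.02 -15.4; -1 -0.441 -0.57 0.024 -15.4; -1 -0.441 -0.57 0.024 -15.4")

```text
t: 1.77
tool_pos: [0.4332, -0.0926, 0.1992]
orientation: [0.002, 1.0, -0.001, -0.0]
force: [0.0, 0.3, 0.3]
grip_width: 0.0853
grasp_force: 0.0
```

```bash
python3 - <<'E'
from h import *
c=snap('wrist','w1'); s,M=tool(); print(s['t'],s['tool_pos'].round(4),M.round(3).tolist())
print(c['world_from_camera'].round(3).tolist(),c['K'].round(1).tolist(), pix(c,[.438,-.089,.05]))
E
```

```text
1.8167 [ 0.4328 -0.0903  0.1995] [[-1.0, 0.004, -0.001], [0.004, 1.0, 0.0], [0.001, 0.0, -1.0]]
[[0.004, -0.966, -0.26, 0.367], [1.0, 0.004, 0.003, -0.092], [-0.002, -0.26, 0.966, 0.348], [0.0, 0.0, 0.0, 1.0]] [[319.9, 0.0, 278.4], [0.0, 319.9, 206.3], [0.0, 0.0, 1.0]] (np.float64(282.27907449303507), np.float64(197.08614422660648))
```

View pics/w1.png

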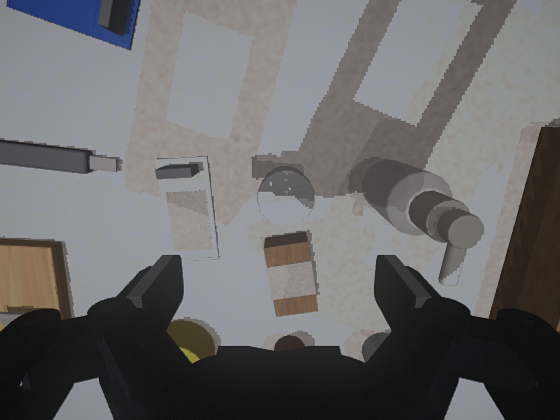

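Wrist view: jar lid centre at (286,195) against a predicted (282,197), agreeing to about 4 mm. The card is at (188,210) with its tab at (180,170), and the soap at (290,275). I'll grip the jar.

step_arm(motion="-1 -0.003 0.004 0.03 0; -1 -0.003 0.004 0.07 0; -1 -0.003 0.004 0.105 0; -1 -0.003 0.004 0.135 0; -1 -0.003 0.004 0.152 0; -1 -0.003 0.004 0.159 0; 0 -0.003 0.004 0.159 0; 0.5 -0.003 0.004 0.159 0; 1 -0.003 0.004 0.159 0; 1 -0.003 0.004 0.159 0; 1 -0.003 0.004 0.159 0; 1 -0.003 0.004 0.159 0; 1 -0.003 0.004 0.14 0; 1 -0.003 0.004 0.105 0; 1 -0.003 0.004 0.07 0; 1 -0.003 0.004 0.03 0; 1 -0.003 0.004 -0.005 0; 1 -0.003 0.004 -0.02 0")

```text
t: 3.32
tool_pos: [0.4385, -0.0851, 0.2257]
orientation: [0.0, 1.0, -0.002, 0.004]
force: [1.4, -0.0, 0.1]
grip_width: -0.0001
grasp_force: 0.0
```

```bash
python3 - <<'E'
from h import *
print(go(.441,.226,.22,-3),go(.441,.226,.046,-3))
E
```

```text
(array([-0.0024,  0.3111,  0.0048]), np.float64(3.0)) (array([-0.001 ,  0.3116,  0.1788]), np.float64(3.0))
```

The gripper shut on nothing. I'll look before trying again.

```bash
python3 - <<'E'
from h import *
c=snap('wrist','w2');t=snap('top','top2')
a=cv2.cvtColor(c['frame'],cv2.COLOR_RGB2BGR); b=cv2.resize(cv2.cvtColor(t['frame'],cv2.COLOR_RGB2BGR)[150:270,220:400],(560,373))
cv2.imwrite('pics/v2.png',cv2.resize(np.vstack([a,b]),None,fx=.75,fy=.75))
E
```

```text
(no output)
```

View pics/v2.png

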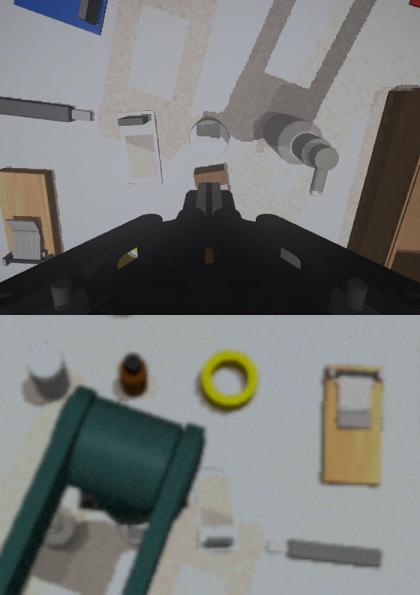

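```bash
python3 - <<'E'
from h import *
c=load('w2'); print('jar',onz(c,280,180,.05),'w1',onz(load('w1'),286,195,.05))
p=onz(c,280,180,.05); print(go(p[0],p[1],.04,0))
g=cv2.cvtColor(c['frame'],cv2.COLOR_RGB2GRAY)
k=cv2.HoughCircles(cv2.medianBlur(g,5),cv2.HOUGH_GRADIENT,1,50,param1=80,param2=20,minRadius=20,maxRadius=36); print(k)
E
```

```text
jar [ 0.43310673 -0.08380457  0.05      ] w1 [ 0.43596666 -0.08544424  0.05      ]
(array([0.0072, 0.0019, 0.1843]), np.float64(-0.0))
[[[401.5 191.5  31. ]]]
```

step_arm(motion="-1 0.003 0.001 0.03 0; -1 0.003 0.001 0.06 0; -1 0.003 0.001 0.09 0; -1 0.003 0.001 0.12 0; -1 0.003 0.001 0.15 0; -1 0.003 0.001 0.175 0; -1 0.003 0.001 0.185 0; -1 0.003 0.001 0.185 0; -1 0.003 0.001 0.185 0; -1 0.003 0.001 0.185 0")

```text
t: 4.25
tool_pos: [0.4333, -0.0833, 0.0355]
orientation: [0.0, 1.0, -0.0, 0.0]
force: [0.0, 0.2, 1.3]
grip_width: 0.0858
grasp_force: 0.0
```

step_arm(motion="1 0 0 0 0; 1 0 0 0 0; 1 0 0 0 0; 1 0 0 0 0; 1 0 0 0 0; 1 0 0 0 0; 1 0 0 0 0; 1 0 0 0 0")

```text
t: 4.92
tool_pos: [0.434, -0.0837, 0.0369]
orientation: [-0.0, 1.0, -0.001, 0.001]
force: [-3.7, -0.7, 17.0]
grip_width: 0.0512
grasp_force: 59.1
```

step_arm(motion="1 0 0 -0.01 0; 1 0 0 -0.03 0; 1 0 0 -0.06 0; 1 0 0 -0.09 0; 1 0 0 -0.12 0; 1 0 0 -0.15 0; 1 0 0.01 -0.175 0; 1 0 0.03 -0.19 0; 1 0 0.06 -0.19 0; 1 0 0.09 -0.19 0")

```text
t: 5.75
tool_pos: [0.4338, 0.0072, 0.2269]
orientation: [0.001, 1.0, -0.0, 0.002]
force: [0.4, 0.7, -2.1]
grip_width: 0.0506
grasp_force: 62.8
```

step_arm(motion="1 0 0.03 0 0; 1 0 0.06 0 0; 1 0 0.1 0 0; 1 0 0.14 0 0; 1 -0.004 0.175 0 0; 1 -0.007 0.2 0 0; 1 -0.007 0.215 0.02 0; 1 -0.007 0.219 0.05 0; 1 -0.007 0.219 0.085 0; 1 -0.007 0.219 0.12 0; 1 -0.007 0.219 0.145 0; 1 -0.007 0.219 0.165 0; 1 -0.007 0.219 0.175 0; 1 -0.007 0.219 0.18 0; 1 -0.007 0.219 0.184 0; 1 -0.007 0.219 0.186 0; 1 -0.007 0.219 0.186 0; 1 -0.007 0.219 0.186 0")

```text
t: 7.25
tool_pos: [0.4392, 0.2256, 0.042]
orientation: [-0.0, 1.0, -0.0, -0.0]
force: [-8.7, -2.7, 23.5]
grip_width: 0.0507
grasp_force: 69.7
```

step_arm(motion="0.1 0 0 -0.002 0; 0.1 0 0 -0.002 0; 0.1 0 0 -0.002 0; 0.1 0 0 -0.002 0; 0.1 0 0 -0.02 0; 0.1 0 0 -0.05 0; 0.1 0 0 -0.085 0; 0 0 0 -0.12 0; -1 0 0 -0.15 0; -1 -0.01 -0.02 -0.17 0; -1 -0.02 -0.055 -0.17 -3; -1 -0.032 -0.09 -0.17 -7; -1 -0.043 -0.125 -0.17 -9.5; -1 -0.055 -0.165 -0.17 -9.5; -1 -0.067 -0.2 -0.17 -9.5; -1 -0.077 -0.235 -0.17 -9.5; -1 -0.087 -0.27 -0.17 -9.5; -1 -0.095 -0.3 -0.17 -9.5; -1 -0.095 -0.308 -0.17 -9.5; -1 -0.095 -0.308 -0.17 -9.5")

```text
t: 8.92
tool_pos: [0.5358, -0.0847, 0.2092]
orientation: [-0.081, 0.997, -0.0, 0.0]
force: [-0.5, 0.3, 0.1]
grip_width: 0.0854
grasp_force: 0.0
```

```bash
python3 - <<'E'
from h import *
c=snap('wrist','w3');t=snap('top','top3')
a=cv2.cvtColor(c['frame'],cv2.COLOR_RGB2BGR); b=cv2.resize(cv2.cvtColor(t['frame'],cv2.COLOR_RGB2BGR)[150:270,110:290],(560,373))
cv2.imwrite('pics/v3.png',cv2.resize(np.vstack([a,b]),None,fx=.75,fy=.75))
s,M=tool(); print(s['t'],s['tool_pos'])
# soap by brown colour
h=cv2.cvtColor(c['frame'],cv2.COLOR_RGB2HSV)
E
```

```text
9.0167 [ 0.53471935 -0.08168223  0.20898158]
```

View pics/v3.png

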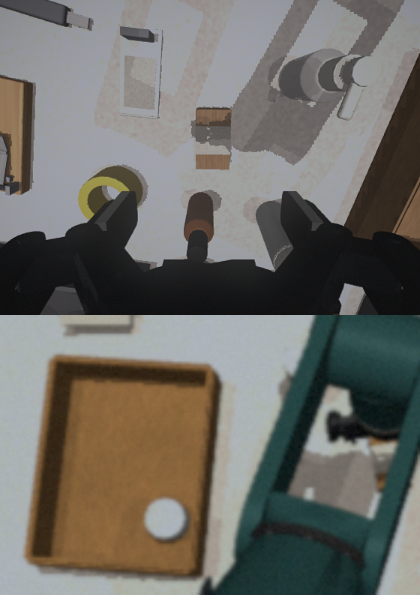

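Jar stands in the carton. The soap in the wrist view spans (261,144)–(308,223) full-scale, centre (284,184), square with the tool.

```bash
python3 - <<'E'
from h import *
c=load('w3'); p=onz(c,284.5,183,.032); a=onz(c,284.5,144,.032);b=onz(c,284.5,223,.032); print(p,np.linalg.norm(a-b)); print(go(p[0],p[1],.03,9.5))
E
```

```text
[ 0.53161288 -0.0789164   0.032     ] 0.08316517395989044
(array([0.0025, 0.0031, 0.179 ]), np.float64(-0.1))
```

step_arm(motion="-1 0.002 0.003 0.03 0; -1 0.002 0.003 0.065 0; -1 0.002 0.003 0.1 0; -1 0.002 0.003 0.135 0; -1 0.002 0.003 0.16 0; -1 0.002 0.003 0.175 0; -1 0.002 0.003 0.179 0; -1 0.002 0.003 0.179 0; 0.2 0.002 0.003 0.179 0; 1 0.002 0.003 0.179 0; 1 0.002 0.003 0.179 0; 1 0.002 0.003 0.179 0; 1 0.002 0.003 0.179 0; 1 0.002 0.003 0.179 0; 1 0.002 0.003 0.179 0; 1 0.002 0.003 0.179 0; 1 0.002 0.003 0.179 0")

```text
t: 10.43
tool_pos: [0.5326, -0.0797, 0.0301]
orientation: [-0.083, 0.997, -0.0, -0.0]
force: [0.3, -0.2, -0.0]
grip_width: -0.0
grasp_force: 0.0
```

```bash
python3 - <<'E'
from h import *
c=snap('wrist','w4');t=snap('side','side4')
a=cv2.cvtColor(c['frame'],cv2.COLOR_RGB2BGR); b=cv2.resize(cv2.cvtColor(t['frame'],cv2.COLOR_RGB2BGR)[120:260,220:400],(560,436))
cv2.imwrite('pics/v4.png',cv2.resize(np.vstack([a,b]),None,fx=.7,fy=.7))
E
```

```text
(no output)
```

View pics/v4.png

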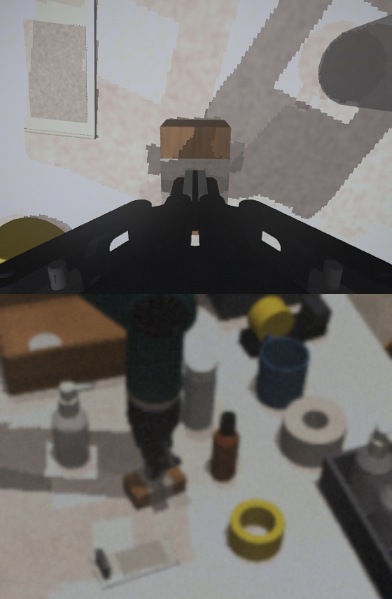

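```bash
python3 - <<'E'
from h import *
c=load('w4'); s,M=tool(); print(s['tool_pos'],c['world_from_camera'][:3,3])
for o in (-.03,-.02,-.01,0,.01,.022): 
    p=s['tool_pos']+M[:,2]*o; print(o,[np.round(pix(c,p+M[:,0]*dx),0) for dx in (-.011,0,.011)])
im=cv2.cvtColor(c['frame'],cv2.COLOR_RGB2BGR)[150:330,180:380]; im=cv2.convertScaleAbs(im,alpha=2.2,beta=20); cv2.imwrite('pics/v5.png',cv2.resize(im,None,fx=3,fy=3))
E
```

```text
[ 0.53259561 -0.07964283  0.03005306] [ 0.46728677 -0.0904145   0.1787271 ]
-0.03 [array([278., 310.]), array([278., 286.]), array([278., 262.])]
-0.02 [array([278., 297.]), array([278., 275.]), array([278., 252.])]
-0.01 [array([278., 286.]), array([278., 265.]), array([278., 243.])]
0 [array([278., 276.]), array([278., 256.]), array([278., 236.])]
0.01 [array([278., 268.]), array([278., 249.]), array([278., 229.])]
0.022 [array([278., 258.]), array([278., 241.]), array([278., 222.])]
```

View pics/v5.png

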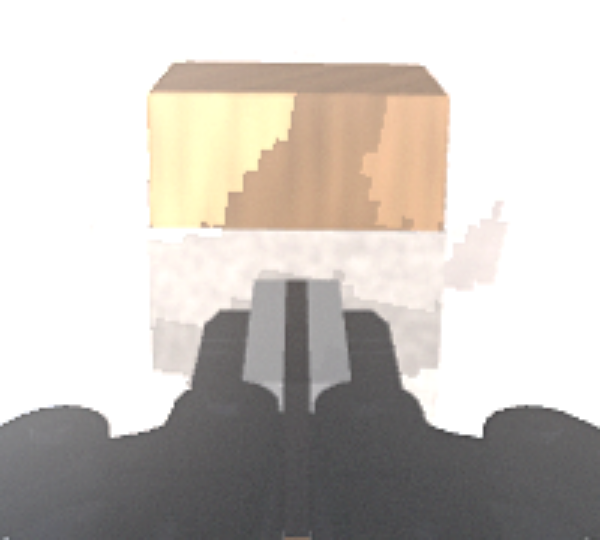

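The view shows the fingers shut above the soap top (tips at about (278,243)). So the tips sit farther back than the stated 22 mm. I'll open and feel downward in small steps.

step_arm(motion="-1 0 0 -0.004 0; -1 0 0 -0.004 0; -1 0 0 -0.004 0; -1 0 0 -0.004 0; -1 0 0 -0.004 0; -1 0 0 -0.004 0; -1 0 0 -0.004 0; -1 0 0 -0.004 0; -1 0 0 0 0; -1 0 0 0.004 0; -1 0 0 0.006 0; -1 0 0 0.008 0; -1 0 0 0.01 0; -1 0 0 0.01 0; -1 0 0 0.01 0")

```text
t: 11.78
tool_pos: [0.5326, -0.0796, 0.0199]
orientation: [-0.083, 0.997, 0.0, -0.0]
force: [0.3, -0.3, -0.1]
grip_width: 0.0854
grasp_force: 0.0
```

```bash
python3 - <<'E'
from h import *
c=snap('wrist','w6');s,M=tool();print(s['tool_pos'],s['grip_width'],s['force'])
for o in (-.03,-.02,-.01,0,.01,.022): 
    p=s['tool_pos']+M[:,2]*o; print(o,[np.round(pix(c,p+M[:,0]*.011+M[:,1]*dy),0) for dy in (-.0425,.0425)])
im=cv2.cvtColor(c['frame'],cv2.COLOR_RGB2BGR); im=cv2.convertScaleAbs(im,alpha=1.6,beta=10); cv2.imwrite('pics/v6.png',im)
E
```

```text
[ 0.53264433 -0.07962976  0.02006608] 0.08518185527965909 [ 0.82339392  0.55855806 -0.59596016]
-0.03 [array([172., 262.]), array([383., 262.])]
-0.02 [array([180., 252.]), array([376., 252.])]
-0.01 [array([186., 244.]), array([370., 244.])]
0 [array([192., 236.]), array([364., 236.])]
0.01 [array([197., 230.]), array([359., 230.])]
0.022 [array([202., 223.]), array([354., 222.])]
```

View pics/v6.png

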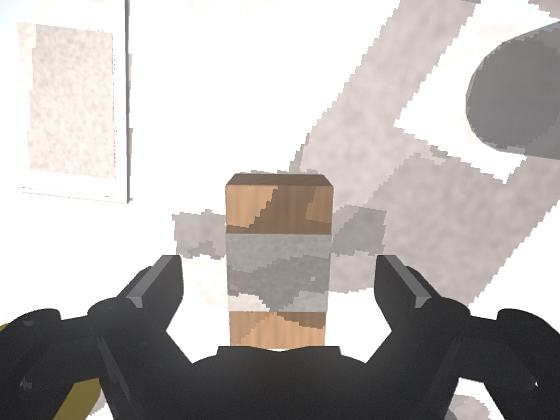

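Open tips project at (182,255) and (376,255), which matches about 20 mm *behind* the reported TCP. The stated tip offset is off by roughly 30 to 40 mm, so I'll go deeper while watching the force.

step_arm(motion="-1 0 0 0.004 0; -1 0 0 0.008 0; -1 0 0 0.012 0; -1 0 0 0.014 0; -1 0 0 0.014 0; 0 0 0 0.014 0; 1 0 0 0.014 0; 1 0 0 0.014 0; 1 0 0 0.014 0; 1 0 0 0.014 0; 1 0 0 0.014 0; 1 0 0 0.014 0; 1 0 0 0.014 0")

```text
t: 12.92
tool_pos: [0.533, -0.0798, 0.0066]
orientation: [-0.083, 0.997, -0.0, 0.0]
force: [-1.2, 0.3, 5.6]
grip_width: 0.0466
grasp_force: 62.3
```

```bash
python3 - <<'E'
from h import *
print(go(.533,-.08,.2,9.5),go(.565,.232,.2,-3),go(.565,.232,.013,-3))
E
```

```text
(array([-1.000e-04, -3.000e-04, -1.934e-01]), np.float64(-0.0)) (array([-0.0831,  0.3021, -0.1935]), np.float64(12.5)) (array([-0.083 ,  0.3022, -0.0065]), np.float64(12.5))
```

step_arm(motion="1 0 0 -0.015 0; 1 0 0 -0.05 0; 1 0 0 -0.085 0; 1 0 0 -0.12 0; 1 0 0 -0.155 0; 1 0 0 -0.185 0; 1 -0.005 0.015 -0.193 2; 1 -0.014 0.05 -0.193 6; 1 -0.024 0.085 -0.193 10; 1 -0.033 0.12 -0.193 12.5; 1 -0.043 0.155 -0.193 12.5; 1 -0.052 0.19 -0.193 12.5; 1 -0.062 0.225 -0.193 12.5; 1 -0.072 0.26 -0.193 12.5; 1 -0.08 0.29 -0.193 12.5; 1 -0.083 0.302 -0.193 12.5; 1 -0.083 0.302 -0.18 12.5; 1 -0.083 0.302 -0.15 12.5; 1 -0.083 0.302 -0.12 12.5; 1 -0.083 0.302 -0.1 12.5")

```text
t: 14.58
tool_pos: [0.563, 0.2312, 0.1034]
orientation: [0.026, 1.0, -0.001, -0.001]
force: [-0.5, 0.9, -1.6]
grip_width: 0.0465
grasp_force: 62.0
```

step_arm(motion="1 0 0 0.02 0; 1 0 0 0.045 0; 1 0 0 0.065 0; 1 0 0 0.08 0; 1 0 0 0.088 0; 1 0 0 0.092 0; 1 0 0 0.093 0; 1 0 0 0.093 0; 1 0 0 0.093 0")

```text
t: 15.33
tool_pos: [0.5663, 0.2354, 0.0134]
orientation: [0.027, 1.0, 0.003, 0.002]
force: [1.9, 16.2, -2.6]
grip_width: 0.0467
grasp_force: 71.1
```

step_arm(motion="1 0 0.006 -0.002 0; 1 0 0.012 -0.002 0; 1 0 0.012 0 0; 1 0 0.012 0 0; 1 0 0.012 0 0")

```text
t: 15.75
tool_pos: [0.5648, 0.2434, 0.0127]
orientation: [0.026, 1.0, -0.0, -0.001]
force: [0.0, 0.3, -0.9]
grip_width: 0.046
grasp_force: 70.6
```

```bash
python3 - <<'E'
from h import *
t=snap('side','side7');w=snap('wrist','w7')
b=cv2.cvtColor(t['frame'],cv2.COLOR_RGB2BGR)[80:200,180:340]
cv2.imwrite('pics/v7.png',np.hstack([cv2.resize(b,(400,300)),cv2.resize(cv2.cvtColor(w['frame'],cv2.COLOR_RGB2BGR),(400,300))]))
E
```

```text
(no output)
```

View pics/v7.png

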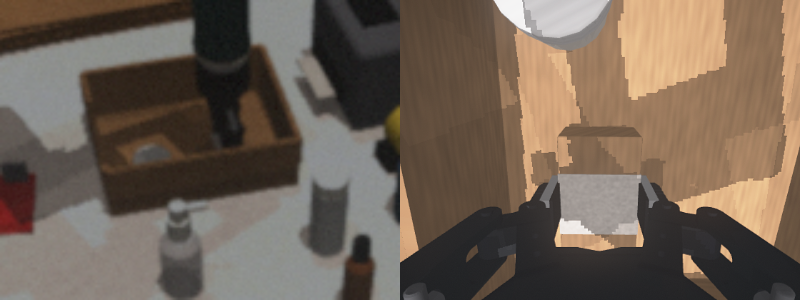

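step_arm(motion="1 0 0.005 0 0; 1 0 0.01 0.001 0; 1 0 0.01 0.001 0; -0.35 0 0.01 0.001 0; -0.35 0 0.01 0.001 0; -0.35 0 0.01 0.001 0; -0.35 0 0.01 0.001 0")

```text
t: 16.43
tool_pos: [0.5659, 0.2539, 0.0122]
orientation: [0.026, 1.0, -0.0, 0.0]
force: [-0.4, 0.2, -0.4]
grip_width: 0.0577
grasp_force: 0.0
```

```bash
python3 - <<'E'
from h import *
for f,h,t in [('w1',(465,230),(450,277)),('top0',(241.8,237.5),(242.3,224))]:
    c=load(f); a=onz(c,*h,.158);b=onz(c,*t,.15); print(a,b,np.degrees(np.arctan2(b[1]-a[1],b[0]-a[0])))
print(go(.435,.02,.215,0))
E
```

```text
[0.43391694 0.02436782 0.158     ] [0.47048854 0.02403796 0.15      ] -0.5167755079425237
[0.43307143 0.01931824 0.158     ] [0.4748545  0.01890358 0.15      ] -0.5685913825417022
(array([ 0.1185, -0.2404, -0.2028]), np.float64(-3.0))
```

step_arm(motion="-0.35 0 0 -0.02 0; -0.35 0 0 -0.05 0; -0.35 0 0 -0.09 0; -1 0 0 -0.13 0; -1 0 0 -0.17 0; -1 0.01 -0.015 -0.2 0; -1 0.027 -0.045 -0.203 -3; -1 0.045 -0.08 -0.203 -3; -1 0.062 -0.115 -0.203 -3; -1 0.08 -0.15 -0.203 -3; -1 0.095 -0.185 -0.203 -3; -1 0.11 -0.22 -0.203 -3; -1 0.119 -0.242 -0.203 -3; -1 0.119 -0.242 -0.203 -3; -1 0.119 -0.242 -0.203 -3")

```text
t: 17.68
tool_pos: [0.4338, 0.0175, 0.2154]
orientation: [0.002, 1.0, 0.0, 0.0]
force: [-0.1, 0.4, -0.3]
grip_width: 0.0856
grasp_force: 0.0
```

```bash
python3 - <<'E'
from h import *
c=snap('wrist','w8');t=snap('top','top8')
a=cv2.cvtColor(c['frame'],cv2.COLOR_RGB2BGR); b=cv2.resize(cv2.cvtColor(t['frame'],cv2.COLOR_RGB2BGR)[150:270,110:290],(560,373))
cv2.imwrite('pics/v8.png',cv2.resize(np.vstack([a,b]),None,fx=.75,fy=.75))
s,M=tool(); print(s['t'],s['tool_pos'])
print(pix(c,[.434,.022,.158]))
E
```

```text
17.7833 [0.43485373 0.01875242 0.2153738 ]
(np.float64(284.8302543289933), np.float64(221.7647867002993))
```

View pics/v8.png

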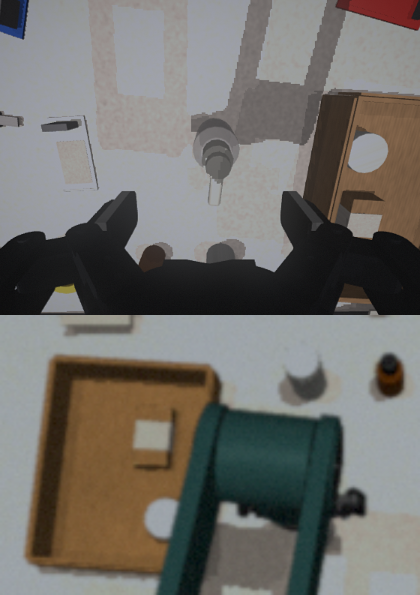

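Soap lies flat in the carton. The pump head is at (289,223), within 3 mm of the prediction.

step_arm(motion="-1 -0.001 0.005 0.025 0; -1 -0.001 0.005 0.05 0; -1 -0.001 0.005 0.075 0; -1 -0.001 0.005 0.095 0; -1 -0.001 0.005 0.105 0; -1 -0.001 0.005 0.112 0; -1 -0.001 0.005 0.112 0; 0 -0.001 0.005 0.112 0; 1 -0.001 0.005 0.112 0; 1 -0.001 0.005 0.112 0; 1 -0.001 0.005 0.112 0; 1 -0.001 0.005 0.112 0; 1 -0.001 0.005 0.112 0; 1 -0.001 0.005 0.112 0; 1 -0.001 0.005 0.112 0; 1 -0.001 0.005 0.112 0")

```text
t: 19.12
tool_pos: [0.4362, 0.0237, 0.104]
orientation: [0.0, 1.0, 0.0, 0.001]
force: [-0.8, 0.9, 6.0]
grip_width: 0.0307
grasp_force: 58.9
```

step_arm(motion="1 0 0 -0.02 0; 1 0 0 -0.055 0; 1 0 0 -0.09 0; 1 0 0.01 -0.115 0; 1 0 0.035 -0.125 0; 1 0 0.07 -0.125 0; 1 0 0.105 -0.125 0; 1 0 0.14 -0.125 0; 1 0 0.175 -0.125 0; 1 0.002 0.21 -0.125 0; 1 0.004 0.245 -0.125 0; 1 0.004 0.275 -0.125 0; 1 0.004 0.3 -0.125 0; 1 0.004 0.314 -0.12 0; 1 0.004 0.314 -0.095 0; 1 0.004 0.314 -0.065 0; 1 0.004 0.314 -0.035 0; 1 0.004 0.314 -0.01 0; 1 0.004 0.314 0.0 0; 1 0.004 0.314 0.003 0")

```text
t: 20.78
tool_pos: [0.4341, 0.3386, 0.104]
orientation: [0.0, 1.0, 0.001, 0.003]
force: [-9.0, -6.0, 62.1]
grip_width: 0.0306
grasp_force: 75.8
```

step_arm(motion="1 0 0 0.002 0; 1 0 0 0.003 0; 1 0 0 0.003 0")

```text
t: 21.03
tool_pos: [0.4346, 0.3386, 0.1041]
orientation: [0.0, 1.0, 0.002, 0.004]
force: [-9.9, -5.5, 56.2]
grip_width: 0.0304
grasp_force: 76.2
```

step_arm(motion="1 0 0 -0.003 0; 1 0 0 -0.006 0; 1 0 0 -0.006 0; 1 0 0 -0.006 0")

```text
t: 21.37
tool_pos: [0.432, 0.3373, 0.1043]
orientation: [0.0, 1.0, 0.0, 0.001]
force: [-3.3, -1.1, 15.6]
grip_width: 0.0301
grasp_force: 71.3
```

step_arm(motion="0.2 0 0 -0.001 0; -0.3 0 0 -0.001 0; -0.3 0 0 -0.001 0; -0.3 0 0 -0.001 0; -0.3 0 0 -0.02 0; -0.3 0 0 -0.05 0; -0.3 0 0 -0.085 0; -1 0 0 -0.11 0; -1 -0.012 -0.015 -0.11 0; -1 -0.032 -0.045 -0.11 0; -1 -0.055 -0.078 -0.11 0; -1 -0.078 -0.11 -0.11 0; -1 -0.1 -0.142 -0.11 0; -1 -0.122 -0.174 -0.11 0; -1 -0.145 -0.205 -0.11 0; -1 -0.168 -0.237 -0.11 0; -1 -0.19 -0.268 -0.11 0; -1 -0.21 -0.295 -0.11 0; -1 -0.218 -0.306 -0.11 0; -1 -0.218 -0.306 -0.11 0")

```text
t: 23.03
tool_pos: [0.6511, 0.0284, 0.2123]
orientation: [0.002, 1.0, -0.0, 0.0]
force: [-0.8, -0.4, 0.1]
grip_width: 0.0855
grasp_force: 0.0
```

```bash
python3 - <<'E'
from h import *
c=snap('wrist','w9');t=snap('top','top9')
a=cv2.cvtColor(c['frame'],cv2.COLOR_RGB2BGR); b=cv2.resize(cv2.cvtColor(t['frame'],cv2.COLOR_RGB2BGR)[150:270,110:290],(560,373))
cv2.imwrite('pics/v9.png',cv2.resize(np.vstack([a,b]),None,fx=.75,fy=.75))
s,M=tool(); print(s['t'],s['tool_pos'])
print(pix(c,[.65,.0315,.135]),pix(c,[.65,.0565,.135]))
E
```

```text
23.1333 [0.648562   0.03172965 0.21226767]
(np.float64(282.5759277907387), np.float64(211.8690728361047)) (np.float64(316.61928607619126), np.float64(211.75482641365417))
```

View pics/v9.png

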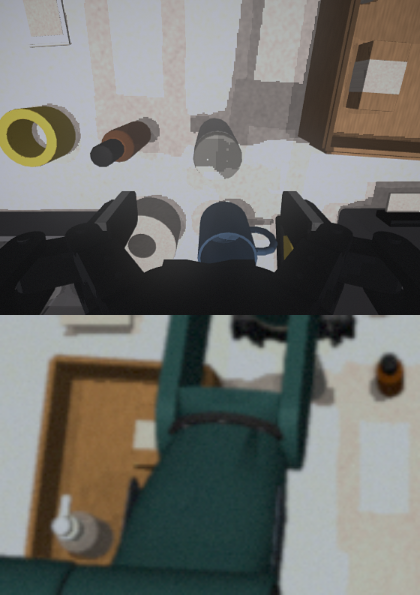

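Pump stands in the carton. Can top is at (289,213), within 5 mm of prediction.

step_arm(motion="-1 -0.001 0.003 0.03 0; -1 -0.001 0.003 0.06 0; -1 -0.001 0.003 0.085 0; -1 -0.001 0.003 0.105 0; -1 -0.001 0.003 0.118 0; -1 -0.001 0.003 0.122 0; -1 -0.001 0.003 0.122 0; 0 -0.001 0.003 0.122 0; 1 -0.001 0.003 0.122 0; 1 -0.001 0.003 0.122 0; 1 -0.001 0.003 0.122 0; 1 -0.001 0.003 0.122 0; 1 -0.001 0.003 0.122 0; 1 -0.001 0.003 0.122 0; 1 -0.001 0.003 0.122 0")

```text
t: 24.38
tool_pos: [0.6515, 0.0349, 0.093]
orientation: [0.0, 1.0, 0.0, 0.001]
force: [-0.1, 1.3, 6.6]
grip_width: 0.0484
grasp_force: 61.7
```

```bash
python3 - <<'E'
from h import *
print(go(.607,.337,.215,0))
E
```

```text
(array([ 0.0442,  0.3022, -0.122 ]), np.float64(-0.0))
```

step_arm(motion="1 0 0 -0.02 0; 1 0 0 -0.055 0; 1 0 0 -0.09 0; 1 0.001 0.01 -0.115 0; 1 0.005 0.035 -0.125 0; 1 0.01 0.07 -0.125 0; 1 0.015 0.105 -0.125 0; 1 0.02 0.14 -0.125 0; 1 0.025 0.175 -0.125 0; 1 0.03 0.21 -0.125 0; 1 0.036 0.245 -0.125 0; 1 0.042 0.275 -0.125 0; 1 0.044 0.295 -0.125 0; 1 0.044 0.302 -0.12 0; 1 0.044 0.302 -0.095 0; 1 0.044 0.302 -0.065 0; 1 0.044 0.302 -0.035 0; 1 0.044 0.302 -0.018 0; 1 0.044 0.302 -0.01 0; 1 0.044 0.302 -0.008 0")

```text
t: 26.05
tool_pos: [0.6059, 0.3358, 0.098]
orientation: [0.0, 1.0, -0.0, -0.001]
force: [1.0, 0.1, -2.1]
grip_width: 0.048
grasp_force: 62.3
```

step_arm(motion="1 0 0 0 0; 1 0 0 0 0")

```text
t: 26.22
tool_pos: [0.6071, 0.3363, 0.0999]
orientation: [0.0, 1.0, 0.0, 0.001]
force: [0.4, -0.5, -1.5]
grip_width: 0.0482
grasp_force: 62.3
```

step_arm(motion="1 0 0 0.001 0; 1 0 0 0.002 0; 1 0 0 0.002 0; -0.4 0 0 0.001 0; -0.4 0 0 0.001 0; -0.4 0 0 0.001 0; -0.4 0 0 0 0; -0.4 0 0 -0.03 0; -0.4 0 0 -0.065 0; -1 0 0 -0.1 0; -1 -0.002 -0.01 -0.117 0; -1 -0.006 -0.045 -0.117 0; -1 -0.01 -0.083 -0.117 0; -1 -0.014 -0.122 -0.117 0; -1 -0.018 -0.16 -0.117 0; -1 -0.022 -0.2 -0.117 0; -1 -0.026 -0.24 -0.117 0; -1 -0.03 -0.28 -0.117 0; -1 -0.034 -0.32 -0.117 0; -1 -0.038 -0.36 -0.117 0")

```text
t: 27.88
tool_pos: [0.6443, -0.0254, 0.2165]
orientation: [-0.0, 1.0, -0.0, 0.0]
force: [-0.6, 0.5, 0.1]
grip_width: 0.0851
grasp_force: 0.0
```

step_arm(motion="-1 -0.002 -0.03 0 0; -1 -0.003 -0.055 0 0; -1 -0.003 -0.06 0 0; -1 -0.003 -0.06 0 0")

```text
t: 28.22
tool_pos: [0.6474, -0.0854, 0.2162]
orientation: [0.001, 1.0, -0.0, 0.0]
force: [-0.3, 0.5, 0.2]
grip_width: 0.0851
grasp_force: 0.0
```

```bash
python3 - <<'E'
from h import *
c=snap('wrist','w10');t=snap('top','top10')
s,M=tool(); print(s['t'],s['tool_pos'])
print(pix(c,[.6487,-.084,.13]))
h=cv2.cvtColor(c['frame'],cv2.COLOR_RGB2HSV); g=c['frame'].max(2)
m=((g<60)).astype(np.uint8); m[250:]=0
n,l,st,ce=cv2.connectedComponentsWithStats(m)
for i in range(1,n):
    if st[i,4]>150: print(st[i],ce[i].round(1))
a=cv2.cvtColor(c['frame'],cv2.COLOR_RGB2BGR); b=cv2.resize(cv2.cvtColor(t['frame'],cv2.COLOR_RGB2BGR)[150:270,110:290],(560,373))
cv2.imwrite('pics/v10.png',cv2.resize(np.vstack([a,b]),None,fx=.75,fy=.75))
E
```

```text
28.3167 [ 0.64718512 -0.08274412  0.21616447]
(np.float64(280.18771371000304), np.float64(211.65541065948534))
[ 494    0   66  207 8623] [535.9 114.6]
[ 14  38  25 134 739] [27.9 86.5]
[  0 117  14  80 217] [  7.9 164.1]
[ 18 185  16  16 160] [ 25.9 191.8]
[271 188  30  36 873] [285.2 206. ]
```

View pics/v10.png

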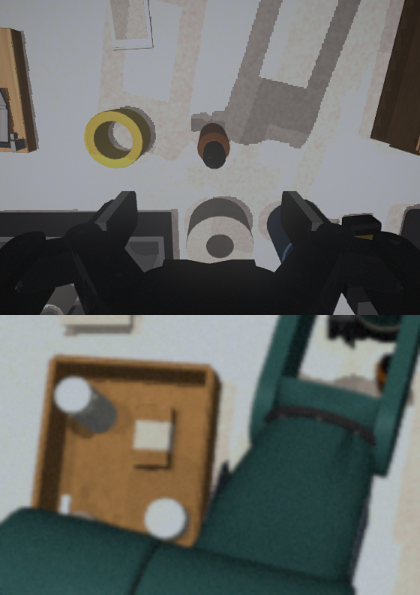

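Can stands in the carton. The dropper cap is at (285,208), within 4 mm of prediction.

step_arm(motion="-1 -0.001 0.002 0.03 0; -1 -0.001 0.002 0.06 0; -1 -0.001 0.002 0.085 0; -1 -0.001 0.002 0.105 0; -1 -0.001 0.002 0.117 0; -1 -0.001 0.002 0.12 0; -1 -0.001 0.002 0.12 0; 0 -0.001 0.002 0.12 0; 1 -0.001 0.002 0.12 0; 1 -0.001 0.002 0.12 0; 1 -0.001 0.002 0.12 0; 1 -0.001 0.002 0.12 0; 1 -0.001 0.002 0.12 0; 1 -0.001 0.002 0.12 0; 1 -0.001 0.002 0.12 0; 1 -0.001 0.002 0.12 0")

```text
t: 29.65
tool_pos: [0.649, -0.0814, 0.097]
orientation: [0.0, 1.0, -0.0, 0.001]
force: [0.2, 1.2, 5.9]
grip_width: 0.0225
grasp_force: 58.8
```

```bash
python3 - <<'E'
from h import *
print(get_state()['tool_pos'],go(.522,.337,.215,0))
E
```

```text
[ 0.64896154 -0.08143081  0.09704744] (array([ 0.1269,  0.4184, -0.1181]), np.float64(-0.0))
```

step_arm(motion="1 0 0 -0.02 0; 1 0 0 -0.055 0; 1 0 0 -0.09 0; 1 0.004 0.012 -0.12 0; 1 0.014 0.045 -0.13 0; 1 0.025 0.083 -0.13 0; 1 0.037 0.12 -0.13 0; 1 0.048 0.158 -0.13 0; 1 0.06 0.197 -0.13 0; 1 0.071 0.235 -0.13 0; 1 0.083 0.273 -0.13 0; 1 0.094 0.31 -0.13 0; 1 0.106 0.349 -0.13 0; 1 0.117 0.385 -0.13 0; 1 0.125 0.41 -0.13 0; 1 0.127 0.418 -0.13 0; 1 0.127 0.418 -0.11 0; 1 0.127 0.418 -0.08 0; 1 0.127 0.418 -0.05 0; 1 0.127 0.418 -0.025 0")

```text
t: 31.32
tool_pos: [0.5208, 0.3355, 0.1192]
orientation: [-0.0, 1.0, -0.001, -0.0]
force: [-0.2, 0.9, -1.2]
grip_width: 0.0221
grasp_force: 59.2
```

step_arm(motion="1 0 0 0.01 0; 1 0 0 0.015 0; 1 0 0 0.018 0; 1 0 0 0.019 0; 1 0 0 0.019 0")

```text
t: 31.73
tool_pos: [0.5224, 0.3368, 0.1033]
orientation: [0.0, 1.0, 0.0, 0.001]
force: [-0.1, -0.5, -1.9]
grip_width: 0.0222
grasp_force: 59.2
```

step_arm(motion="1 0 0 0.0015 0; 1 0 0 0.0015 0; -0.1 0 0 0.001 0; -0.1 0 0 0.001 0; -0.1 0 0 0.001 0; -0.1 0 0 0 0; -0.1 0 0 -0.03 0; -0.1 0 0 -0.065 0; -1 0 0 -0.1 0; -1 0.001 -0.01 -0.13 0; -1 0.005 -0.04 -0.135 0; -1 0.01 -0.08 -0.135 0; -1 0.015 -0.12 -0.135 0; -1 0.02 -0.16 -0.135 0; -1 0.025 -0.2 -0.135 0; -1 0.03 -0.24 -0.135 0; -1 0.036 -0.28 -0.135 0; -1 0.042 -0.32 -0.135 0; -1 0.048 -0.36 -0.135 0; -1 0.054 -0.4 -0.135 0")

```text
t: 33.4
tool_pos: [0.4666, -0.0652, 0.2374]
orientation: [-0.0, 1.0, -0.0, 0.0]
force: [0.3, -0.8, -0.5]
grip_width: 0.0855
grasp_force: 0.0
```

step_arm(motion="-1 0.005 -0.04 0 0; -1 0.01 -0.08 0 0; -1 0.015 -0.12 0 0; -1 0.018 -0.137 0 0; -1 0.018 -0.137 0 0; -1 0.018 -0.137 0 0")

```text
t: 33.9
tool_pos: [0.449, -0.2011, 0.2371]
orientation: [0.001, 1.0, 0.0, -0.0]
force: [0.1, 0.8, 0.5]
grip_width: 0.0852
grasp_force: 0.0
```

```bash
python3 - <<'E'
from h import *
c=snap('wrist','w11');t=snap('top','top11')
s,M=tool(); print(s['t'],s['tool_pos'],s['q'].round(2))
a=cv2.resize(cv2.cvtColor(c['frame'],cv2.COLOR_RGB2BGR)[60:300,40:400],(720,480)); 
cv2.imwrite('pics/v11.png',cv2.convertScaleAbs(a,alpha=1.3))
cv2.imwrite('pics/c11.png',cv2.resize(cv2.cvtColor(t['frame'],cv2.COLOR_RGB2BGR)[160:270,110:290],(720,440)))
E
```

```text
34.0 [ 0.44911338 -0.19943142  0.23698543] [-0.56  0.19  1.72  0.    1.23 -2.13]
```

View pics/v11.png

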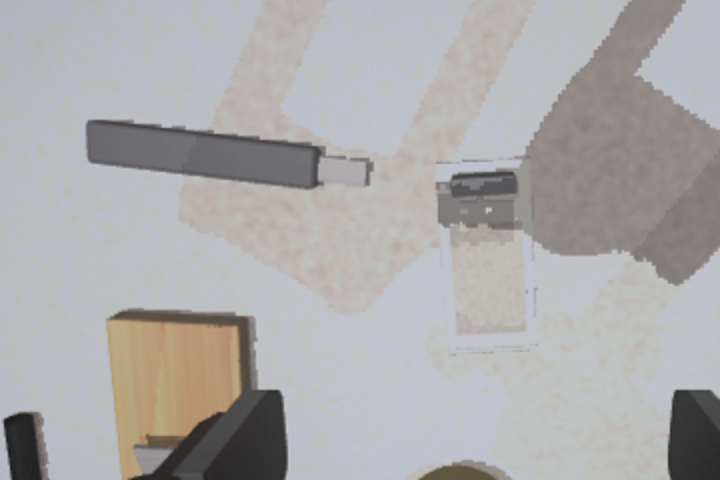

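View: card corners at wrist px (258,141), (301,139), (308,233), (266,236), with the tab at (282,152). The board's entry edge runs from (94,219) to (160,222). The card front faces world +x.

```bash
python3 - <<'E'
from h import *
c=load('w11')
P=lambda u,v,z:onz(c,40+u/2,60+v/2,z).round(4)
a,b,d,e=[P(u,v,.003) for u,v in [(437,163),(523,158),(537,347),(451,352)]]
print(a,b,d,e,'centre',(a+b+d+e)/4,'L',np.linalg.norm((a+b-d-e)/2),'W',np.linalg.norm((a+e-b-d)/2))
v=(d+e-a-b)/2; print('yaw',np.degrees(np.arctan2(v[1],v[0])))
print('tab top',P(484,183,.034))
print('board entry',P(108,320,.02),P(240,325,.02),P(246,390,.02))
print('cutter',P(200,155,.016))
c=load('top0')
# board fit in top0 by colour
for f in ('top0','top11'):
    c=load(f); h=cv2.cvtColor(c['frame'],cv2.COLOR_RGB2HSV); m=cv2.inRange(h,(8,70,120),(28,255,255)); m[:,:350]=0;m[:,395:]=0;m[:160]=0;m[235:]=0
    k=max(cv2.findContours(m,0,1)[0],key=cv2.contourArea); print(f,cv2.minAreaRect(k)); r=cv2.boxPoints(cv2.minAreaRect(k)); q=np.array([onz(c,u,w,.02) for u,w in r]); print(q.round(3).tolist(), q.mean(0))
E
```

```text
[ 0.407  -0.2241  0.003 ] [ 0.4042 -0.1736  0.003 ] [ 0.5217 -0.1629  0.003 ] [ 0.5249 -0.2175  0.003 ] centre [ 0.46445  -0.194525  0.003   ] L 0.1180174245609521 W 0.05263556307288829
yaw 4.20322091940981
tab top [ 0.4158 -0.1968  0.034 ]
board entry [ 0.4976 -0.4218  0.02  ] [ 0.501  -0.3431  0.02  ] [ 0.5431 -0.3435  0.02  ]
cutter [ 0.4013 -0.3572  0.016 ]
top0 ((370.663330078125, 199.96658325195312), (23.76757049560547, 43.486412048339844), 1.432096242904663)
[[0.5, -0.349, 0.02], [0.646, -0.357, 0.02], [0.644, -0.436, 0.02], [0.498, -0.426, 0.02]] [ 0.57200363 -0.39202604  0.02      ]
top11 ((370.9665832519531, 200.336669921875), (23.14276885986328, 43.261478424072266), 1.432096242904663)
[[0.499, -0.351, 0.02], [0.645, -0.359, 0.02], [0.642, -0.436, 0.02], [0.497, -0.426, 0.02]] [ 0.57074606 -0.3929767   0.02      ]
```

View pics/c11.png

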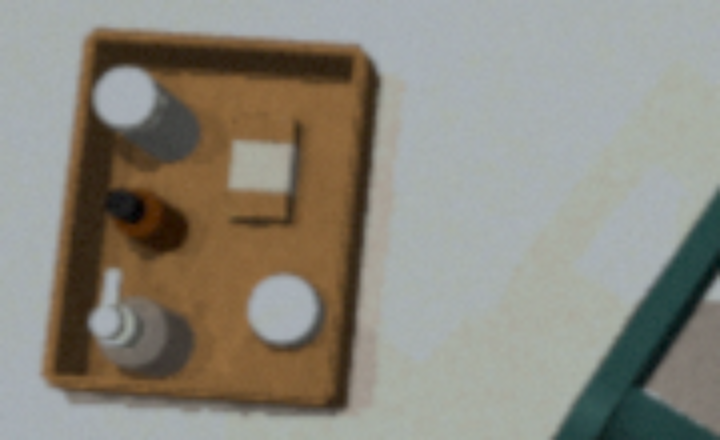

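All five products stand in the carton, soap flat. Now the card tab, at (0.416,-0.197) with card yaw about 4°.

step_arm(motion="-1 0.005 0 0.01 7; -1 0.01 0 0.02 14; -1 0.015 0.001 0.03 21; -1 0.02 0.001 0.04 28; -1 0.025 0.001 0.05 35; -1 0.03 0.001 0.06 42; -1 0.033 0.001 0.07 49; -1 0.033 0.001 0.08 56; -1 0.033 0.001 0.09 63; -1 0.033 0.001 0.1 70; -1 0.033 0.001 0.11 77; -1 0.033 0.001 0.12 84; -1 0.033 0.001 0.13 86; -1 0.033 0.001 0.13 86; -1 0.033 0.001 0.13 86")

```text
t: 35.25
tool_pos: [0.4162, -0.198, 0.107]
orientation: [0.681, 0.733, -0.0, -0.001]
force: [0.2, -1.0, -0.6]
grip_width: 0.0854
grasp_force: 0.0
```

```bash
python3 - <<'E'
from h import *
c=snap('wrist','w12'); s,M=tool(); print(s['t'],s['tool_pos'],M[:,1].round(3))
print(pix(c,[.4163,-.1975,.034]))
cv2.imwrite('pics/v12.png',cv2.convertScaleAbs(cv2.cvtColor(c['frame'],cv2.COLOR_RGB2BGR),alpha=1.3))
E
```

```text
35.3 [ 0.41656873 -0.19852835  0.10741882] [ 0.997  0.073 -0.   ]
(np.float64(279.34126114446576), np.float64(214.0263748028068))
```

View pics/v12.png

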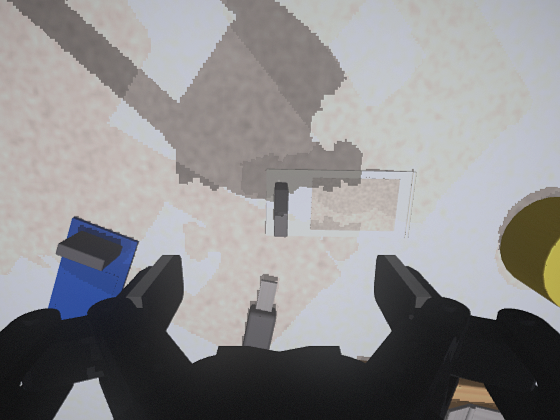

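That is more pictures than the 14 allowed: I count 16 by now. I'll look at no more and go on with numbers only. The tab top spans (275–288, 183–236), so its centre is (281,209), 2–3 mm from prediction, and the card is parallel to the tool.

step_arm(motion="-1 0.002 0.001 0.025 0; -1 0.002 0.001 0.05 0; -1 0.002 0.001 0.07 0; -1 0.002 0.001 0.085 0; -1 0.002 0.001 0.095 0; -1 0.002 0.001 0.102 0; -1 0.002 0.001 0.102 0; 0 0.002 0.001 0.102 0; 0.6 0.002 0.001 0.102 0; 1 0.002 0.001 0.102 0; 1 0.002 0.001 0.102 0; 1 0.002 0.001 0.102 0; 1 0.002 0.001 0.102 0; 1 0.002 0.001 0.102 0; 1 0.002 0.001 0.102 0; 1 0.002 0.001 0.102 0; 1 0.002 0.001 0.102 0")

```text
t: 36.72
tool_pos: [0.4174, -0.1977, 0.0056]
orientation: [0.682, 0.731, 0.0, 0.0]
force: [0.4, 0.5, 6.0]
grip_width: 0.0087
grasp_force: 59.0
```

```bash
python3 - <<'E'
from h import *
print(go(.4456,-.3833,.0506,-90-2.8))
E
```

```text
(array([-0.1871,  0.0152, -0.0449]), np.float64(6.8))
```

step_arm(motion="1 0 0 -0.005 0; 1 0 0 -0.02 0; 1 0 0 -0.045 0; 1 -0.02 0.001 -0.055 0; 1 -0.045 0.003 -0.055 1; 1 -0.07 0.005 -0.055 2; 1 -0.095 0.007 -0.055 4; 1 -0.12 0.01 -0.055 6; 1 -0.145 0.012 -0.055 6.8; 1 -0.165 0.014 -0.055 6.8; 1 -0.18 0.015 -0.05 6.8; 1 -0.187 0.015 -0.045 6.8; 1 -0.187 0.015 -0.045 6.8; 1 -0.187 0.015 -0.045 6.8; 1 -0.187 0.015 -0.045 6.8")

```text
t: 37.97
tool_pos: [0.4444, -0.3811, 0.0497]
orientation: [0.724, 0.69, 0.0, -0.001]
force: [-0.1, -0.1, -0.6]
grip_width: 0.0088
grasp_force: 58.4
```

```bash
python3 - <<'E'
from h import *
c=snap('wrist','w13'); s,M=tool(); print(s['t'],s['tool_pos'],s['grip_width'],np.degrees(np.arctan2(M[1,1],M[0,1])))
f=c['frame'].astype(int); zc=s['tool_pos'][2]-.0056
B=np.array([.5834,-.390]);
for n,bx,by,z in [('entryL',-.085,.04,.02),('entryR',-.085,-.04,.02),('lipL',-.008,.023,.03),('lipR',-.008,-.023,.03)]:
    t=np.radians(-2.8); p=B+[np.cos(t)*bx-np.sin(t)*by,np.sin(t)*bx+np.cos(t)*by]; print(n,np.round(pix(c,[*p,z])))
for n,dx,dy in [('rl',-.012,.028),('rr',-.012,-.028),('fl',.108,.028),('fr',.108,-.028)]:
    p=s['tool_pos']+M[:,1]*dx+M[:,0]*dy; p[2]=zc+.0035; print(n,np.round(pix(c,p)))
# coarse colour grid
for v in range(120,300,8): print(v,' '.join('%02x%02x%02x'%tuple(f[v,u]) for u in range(300,560,20)))
E
```

```text
38.0167 [ 0.44460405 -0.38127265  0.0499029 ] 0.008710251162264267 -2.7582604663807397
entryL [376. 172.]
entryR [366. 299.]
lipL [521. 206.]
lipR [505. 282.]
rl [255. 201.]
rr [257. 304.]
fl [503. 201.]
fr [484. 304.]
120 8a8381 8c8583 cccfcc c9c8c4 c8c6c2 c8c6c2 c8cbc7 c7cac6 c5c9c5 c5c6c1 c3c5c0 c1c3be bfc1bd
128 87807d 8e8684 c8c7c3 c8c6c2 c9cdce c9cccb c9cccd c6beba c5c8c4 c5c9c4 c2c1bd c1c2bf bfbebb
136 9b9390 8b8583 c9c9c6 c9c9c6 c7c1be c9ccca c9cccb c7c8c3 c7c4c0 c5c8c4 c4c3c0 c3c6c2 c0c4ce
144 9d9592 c9ccca c8c6c2 c8c7c3 c9c5bf c9c7c3 c8c9c4 c7c4c1 c6c1bd c6c9c7 c4c6c2 c2c6c5 c0c3cb
152 8f8885 c9c5c2 c9cbc8 c9cbc7 c9cbc7 c8c8c4 c8c3bf c7c4c0 c6c4c0 c5c1bd c5c7c3 c3c7c5 c1c5ca
160 898280 c8c5c2 c8c8c4 cacecc bebab6 c8cbc7 cac5c2 c1beba c7cac6 c7c6c2 c1c3c1 c3c7cc c2c6c8
168 898280 cecfcb c9ccc8 c9c7c4 5a4e44 5b4e43 594c40 584b3f 554739 524435 514032 4f3f2f 594b3e
176 898281 8c8583 8c8583 87817f c09b77 c6a780 c4a77e c4a77e c4a77e c3a67e c2a67c c2b082 bea178
184 8c8583 86807f 8c8582 857f7d 75624f 75614e 75614e 745f4c 745f4b b4906d c09a74 be9872 bc9771
192 89827f 898280 8f8885 8
[... 603 characters left out ...]
 bcb3ae c7cad6 836a50 9e9b9e 9c9699
248 484748 6f6d6b 77736f 7a7572 7d7875 bbb2ae c0b7b2 bab2ad bcb4ae c7cad5 705b46 9f9c9f 979496
256 464647 6f6d6a 686461 a8a09c bfb5b0 c4bbb6 c1b8b4 b4aca7 c7c3be c6cad4 6b5643 a29da1 9d999c
264 464546 343333 a9a29e a8a29d a79f9b c0b7b2 bdb5b1 c1b8b3 c7c2bc c5c7cf 695441 a39ea2 9b979b
272 464546 292728 a29b96 a59f9a aca4a0 bfb6b1 c0b8b2 b4aca8 c6c3bd c6c5bf b8936f a29da0 6a6869
280 202121 272526 a49d99 a69e9a b6afa9 c7c5bf c7bfba c5beb9 c6c9d1 c6cad7 c1ac80 9a979b beaa7d
288 242323 262626 aaa39e 2b2a2b 2c2b2b c6c2bd c5beb8 c6c3be c6cad4 c6cad2 c0a67b bea37a bca278
296 252425 232323 262525 2a292a 2d2d2e 7b7d84 c7cad5 c7cad5 c6c9d3 baab9a bd9f7a bda178 baa276
```

```bash
python3 - <<'E'
from h import *
c=load('w13'); f=c['frame'].astype(int); sat=f[:,:,0]-f[:,:,2]; val=f.sum(2)
s,M=tool()
for u in (395,410,425,440,455,470,480): 
    col=val[:,u]; print(u,'val160-210',[int(x)//3 for x in col[160:212:1]][:52:2],'| 284-330',[int(x)//3 for x in col[284:332:2]], [int(x) for x in sat[284:332:4,u]])
for u in (506,510,515,520,525,530,540,550,558): print(u,'sat',[int(x) for x in sat[194:300:3,u]])
for v in (215,235,255,275,290): print(v,'row sat 470-530',[int(x) for x in sat[v,470:530:2]])
E
```

```text
395 val160-210 [196, 190, 127, 112, 79, 89, 145, 165, 163, 159, 149, 95, 97, 98, 98, 98, 101, 102, 101, 86, 123, 207, 206, 205, 205, 206] | 284-330 [178, 173, 173, 177, 188, 41, 45, 44, 45, 45, 43, 42, 41, 41, 41, 39, 39, 38, 38, 38, 37, 37, 37, 36] [12, 13, 3, 1, 0, 0, 0, 0, 0, 0, -2, -2]
410 val160-210 [200, 127, 131, 129, 77, 88, 145, 164, 163, 160, 153, 138, 97, 98, 98, 99, 101, 102, 100, 86, 122, 205, 204, 204, 204, 196] | 284-330 [195, 195, 195, 195, 199, 204, 205, 205, 202, 34, 44, 43, 42, 42, 41, 41, 40, 39, 37, 39, 39, 37, 36, 35] [9, 8, -3, -15, -15, 0, -1, 0, 0, -1, 0, -1]
425 val160-210 [193, 123, 128, 127, 76, 85, 144, 162, 163, 160, 152, 138, 96, 97, 98, 99, 101, 102, 86, 86, 119, 205, 203, 203, 204, 196] | 284-330 [185, 188, 201, 199, 197, 205, 204, 204, 204, 202, 201, 201, 197, 36, 40, 40, 40, 39, 38, 36, 37, 37, 36, 36] [14, -1, 1, -14, -13, -6, -6, -1, -1, -1, -1, -1]
440 val160-210 [189, 127, 127, 125, 75, 82, 142, 161, 163, 160, 155, 91, 95, 97, 98, 99, 101, 100, 85, 84, 110, 206, 203, 204, 204, 203] | 284-330 [194, 195, 194, 196, 196, 204, 204, 204, 204, 201, 198
[... 2289 characters left out ...]
 67, -4]
215 row sat 470-530 [11, -4, -4, -4, -4, -4, -3, -3, -4, -4, 10, -11, 2, 81, 76, 76, 77, 74, 39, 35, 34, 34, 34, 34, 31, 0, 0, 1, 1, 0]
235 row sat 470-530 [-4, -4, -4, -3, -3, -4, -4, -16, 5, -16, -12, 81, 76, 75, 74, 50, 40, 34, 35, 35, 35, 35, 28, 1, 1, 1, 1, 1, 0, 1]
255 row sat 470-530 [-14, -15, -14, -15, -14, -14, -6, -14, -13, 56, 61, 62, 61, 45, 47, 41, 41, 41, 41, 41, 26, 0, 1, 1, 2, 1, 0, 2, 1, 2]
275 row sat 470-530 [-13, -12, -13, -13, -10, -7, -14, 50, 74, 73, 72, 72, 72, 71, 71, 71, 71, 73, 12, 1, 1, 1, 0, 1, 0, 0, 1, 1, 0, 2]
290 row sat 470-530 [-14, -13, -14, 6, -15, -8, 70, 66, 68, 66, 67, 67, 67, 68, 68, 68, 68, 68, 69, 69, 68, 69, 68, 69, 68, 69, 69, 69, 68, 67]
```

```bash
python3 - <<'E'
from h import *
c=load('w13'); s,M=tool(); t=np.radians(-2.8); ex=np.array([np.cos(t),np.sin(t)]); ey=np.array([-np.sin(t),np.cos(t)])
B=np.array([.5834,-.390]); zt=s['tool_pos'][2]-.0056+.0035
def bc(u,v,z): p=onz(c,u,v,z)[:2]-B; return (p@ex).round(4),(p@ey).round(4)
print('TCP',(s['tool_pos'][:2]-B)@ex,(s['tool_pos'][:2]-B)@ey)
print('board L',bc(395,171.5,.02),bc(480,171.2,.02),'R',bc(480,297,.02),bc(540,298,.02))
print('clip L',bc(521,204.5,.03),'R',bc(505,283,.03))
print('card L',bc(395,200.2,zt),bc(480,200.5,zt),'front',bc(494,215,zt),bc(491,235,zt),bc(484.5,275,zt))
E
```

```text
TCP -0.1390565721593737 0.0019367782318346991
board L (np.float64(-0.0744), np.float64(0.0402)) (np.float64(-0.0269), np.float64(0.0404)) R (np.float64(-0.014), np.float64(-0.0386)) (np.float64(0.0235), np.float64(-0.0392))
clip L (np.float64(-0.008), np.float64(0.0237)) R (np.float64(-0.008), np.float64(-0.0235))
card L (np.float64(-0.0832), np.float64(0.0305)) (np.float64(-0.0421), np.float64(0.0304)) front (np.float64(-0.0341), np.float64(0.0231)) (np.float64(-0.0337), np.float64(0.0127)) (np.float64(-0.0333), np.float64(-0.0093))
```

Clip edges are measured at board y +23.7 and −23.5 mm, lip at x = −8.0 mm: the board pose is confirmed. The card is 2.3 mm to the left and parallel. I'll correct that and lower it onto the board.

step_arm(motion="1 -0.002 0 0.008 0; 1 -0.0023 0 0.016 0; 1 -0.0023 0 0.021 0; 1 -0.0023 0 0.0235 0; 1 -0.0023 0 0.0245 0; 1 -0.0023 0 0.0245 0; 1 -0.0023 0 0.0245 0")

```text
t: 38.6
tool_pos: [0.4447, -0.3846, 0.0256]
orientation: [0.724, 0.69, 0.0, -0.001]
force: [-1.5, 1.1, 1.5]
grip_width: 0.0083
grasp_force: 58.8
```

```bash
python3 - <<'E'
from h import *
c=snap('wrist','w14'); s,M=tool(); t=np.radians(-2.8); ex=np.array([np.cos(t),np.sin(t)]); ey=np.array([-np.sin(t),np.cos(t)])
B=np.array([.5834,-.390]); d=s['tool_pos'][:2]-B; print('TCP',d@ex,d@ey,s['tool_pos'],s['force'])
f=c['frame'].astype(int); val=f.sum(2)//3
def bc(u,v,z): p=onz(c,u,v,z)[:2]-B; return (p@ex).round(4),(p@ey).round(4)
for u in (400,430,460): print(u,[(v,int(val[v,u])) for v in range(165,215,2)])
E
```

```text
TCP -0.13864685246668773 -0.0016568391197504754 [ 0.44483774 -0.38488199  0.02556888] [-1.29832804  1.91023698  1.59399305]
400 [(165, 140), (167, 80), (169, 84), (171, 115), (173, 157), (175, 170), (177, 165), (179, 154), (181, 150), (183, 148), (185, 149), (187, 149), (189, 149), (191, 149), (193, 153), (195, 156), (197, 153), (199, 92), (201, 219), (203, 211), (205, 211), (207, 211), (209, 211), (211, 208), (213, 187)]
430 [(165, 133), (167, 77), (169, 80), (171, 114), (173, 116), (175, 170), (177, 168), (179, 165), (181, 160), (183, 149), (185, 147), (187, 150), (189, 150), (191, 151), (193, 153), (195, 157), (197, 101), (199, 99), (201, 218), (203, 211), (205, 211), (207, 211), (209, 212), (211, 128), (213, 183)]
460 [(165, 131), (167, 72), (169, 76), (171, 98), (173, 149), (175, 168), (177, 166), (179, 164), (181, 160), (183, 150), (185, 146), (187, 150), (189, 150), (191, 152), (193, 154), (195, 155), (197, 159), (199, 81), (201, 217), (203, 209), (205, 208), (207, 210), (209, 209), (211, 210), (213, 181)]
```

```bash
python3 - <<'E'
from h import *
c=load('w14'); t=np.radians(-2.8); ex=np.array([np.cos(t),np.sin(t)]); ey=np.array([-np.sin(t),np.cos(t)]); B=np.array([.5834,-.390])
def bc(u,v,z): p=onz(c,u,v,z)[:2]-B; return (p@ex).round(4),(p@ey).round(4)
f=c['frame'].astype(int); sat=f[:,:,0]-f[:,:,2]
for u in (400,460): print('cardL',bc(u,200,.0235),'boardL',bc(u,171.3,.02))
for u in (490,500,510,515,520,525): print(u,[int(x) for x in sat[196:310:3,u]])
E
```

```text
cardL (np.float64(-0.0803), np.float64(0.027)) boardL (np.float64(-0.0803), np.float64(0.0405))
cardL (np.float64(-0.0512), np.float64(0.027)) boardL (np.float64(-0.0513), np.float64(0.0405))
490 [78, 21, -3, -4, -4, -3, 2, 11, 8, 3, -6, -13, -14, -12, -12, -3, 31, 68, 76, 73, 73, 72, 67, 65, 63, 65, 75, 75, 73, 72, 73, 74, 73, 68, 67, 67, 69, 67]
500 [77, 80, 76, 76, 75, 76, 74, 80, 80, 77, 76, 76, 79, 79, 78, 78, 78, 75, 74, 71, 73, 72, 68, 65, 63, 65, 75, 75, 74, 73, 72, 74, 72, 68, 67, 67, 70, 68]
510 [77, 79, 77, 74, 75, 77, 80, 78, 79, 78, 76, 76, 79, 78, 79, 78, 78, 76, 74, 71, 72, 73, 67, 65, 63, 66, 67, 74, 75, 72, 72, 74, 73, 67, 67, 67, 71, 70]
515 [77, 78, 76, 79, 79, 77, 80, 78, 79, 78, 75, 76, 79, 79, 78, 78, 78, 75, 73, 71, 72, 73, 67, 65, 62, 65, 68, 73, 74, 73, 72, 74, 72, 67, 67, 67, 71, 69]
520 [78, 77, 77, 80, 80, 77, 80, 79, 79, 79, 76, 76, 79, 78, 79, 78, 78, 76, 74, 70, 72, 72, 68, 66, 62, 65, 67, 74, 75, 53, 72, 73, 72, 67, 66, 67, 70, 69]
525 [75, 75, 77, 79, 79, 76, 79, 79, 80, 78, 76, 76, 79, 78, 79, 78, 77, 75, 73, 70, 72, 72, 69, 67, 74, 76, 45, 42, 41, 44, 75, 73, 74, 67, 66, 66, 70, 70]
```

step_arm(motion="1 0.0013 0.002 0 0; 1 0.0013 0.007 0 0; 1 0.0013 0.013 0 0; 1 0.0013 0.019 0 0; 1 0.0013 0.025 0 0; 1 0.0013 0.03 0 0; 1 0.0013 0.034 0 0; 1 0.0013 0.034 0 0")

```text
t: 39.32
tool_pos: [0.4803, -0.3859, 0.0257]
orientation: [0.724, 0.69, 0.0, 0.001]
force: [-0.2, -0.0, 0.6]
grip_width: 0.0088
grasp_force: 58.5
```

step_arm(motion="1 0 0.003 0 0; 1 0 0.006 0 0; 1 0 0.009 0 0; 1 0 0.012 0 0; 1 0 0.015 0 0; 1 0 0.018 0 0; 1 0 0.021 0 0; 1 0 0.024 0 0; 1 0 0.027 0 0; 1 0 0.03 0 0; 1 0 0.03 0 0")

```text
t: 40.23
tool_pos: [0.5083, -0.3867, 0.0257]
orientation: [0.724, 0.69, -0.0, -0.001]
force: [-4.9, -0.6, 4.4]
grip_width: 0.0087
grasp_force: 59.3
```

```bash
cat >> h.py <<'E'
def bs():
    s,M=tool(); t=np.radians(-2.8); ex=np.array([np.cos(t),np.sin(t)]); ey=np.array([-np.sin(t),np.cos(t)]); B=np.array([.5834,-.390]); d=s['tool_pos'][:2]-B
    print('TCP board',(d@ex).round(4),(d@ey).round(4),s['tool_pos'].round(4),'F',(s['force'][:2]@ex).round(1),s['force'].round(1),s['grip_width'],np.degrees(np.arctan2(M[1,1],M[0,1])))
E
python3 -c "
from h import *
bs()"
```

```text
TCP board -0.0752 -0.0003 [ 0.5083 -0.3867  0.0257] F -4.9 [-4.9 -0.6  4.4] 0.008672613781552317 -2.785112834757536
```

step_arm(motion="1 0 0.003 0 0; 1 0 0.006 0 0; 1 0 0.009 0 0; 1 0 0.012 0 0; 1 0 0.015 0 0; 1 0 0.018 0 0; 1 0 0.0195 0 0; 1 0 0.021 0 0; 1 0 0.021 0 0; 1 0 0.021 0 0")

```text
t: 41.07
tool_pos: [0.5289, -0.3878, 0.0257]
orientation: [0.724, 0.69, -0.0, -0.001]
force: [-5.5, -0.7, 4.5]
grip_width: 0.0085
grasp_force: 59.3
```

```bash
python3 -c "
from h import *
bs()"
```

```text
TCP board -0.0545 -0.0004 [ 0.5289 -0.3878  0.0257] F -5.5 [-5.5 -0.7  4.5] 0.008527865226798137 -2.7933966108919277
```

Still at the sliding force, so about 1–2 mm to go. I'll push in small steps until the force rises.

step_arm(motion="1 0 0.0005 0 0; 1 0 0.001 0 0; 1 0 0.0015 0 0; 1 0 0.002 0 0; 1 0 0.002 0 0; 1 0 0.002 0 0")

```text
t: 41.57
tool_pos: [0.5306, -0.3878, 0.0257]
orientation: [0.724, 0.69, -0.001, -0.001]
force: [-6.1, -0.2, 5.4]
grip_width: 0.0087
grasp_force: 59.4
```

step_arm(motion="1 0 0.0005 0 0; 1 0 0.001 0 0; 1 0 0.0015 0 0; 1 0 0.0015 0 0; 1 0 0.0015 0 0")

```text
t: 41.98
tool_pos: [0.5315, -0.3878, 0.0257]
orientation: [0.724, 0.69, -0.001, -0.002]
force: [-7.6, -0.4, 7.5]
grip_width: 0.0084
grasp_force: 59.6
```

```bash
python3 -c "
from h import *
bs()"
```

```text
TCP board -0.052 -0.0004 [ 0.5315 -0.3878  0.0257] F -7.6 [-7.6 -0.4  7.5] 0.00844172069827407 -2.783282142414423
```

step_arm(motion="1 0 0.0007 0 0; 1 0 0.0014 0 0; 1 0 0.002 0 0; 1 0 0.002 0 0; 1 0 0.002 0 0")

```text
t: 42.4
tool_pos: [0.5316, -0.3878, 0.0256]
orientation: [0.724, 0.69, -0.002, -0.003]
force: [-13.3, -0.4, 9.3]
grip_width: 0.0086
grasp_force: 60.2
```

```bash
python3 -c "
from h import *
bs()"
```

```text
TCP board -0.0519 -0.0003 [ 0.5316 -0.3878  0.0256] F -13.2 [-13.3  -0.4   9.3] 0.008615591789112833 -2.7725274147331476
```

Firm at the stop: 0.1 mm of motion for 6 N more, and the TCP is where it should be. Ease off, release and lift clear.

step_arm(motion="1 0 -0.001 0 0; 1 0 -0.0015 -0.0005 0; 1 0 -0.0015 -0.0005 0; 0.8 0 -0.0015 -0.0005 0; 0.6 0 -0.0015 -0.0005 0; 0.45 0 -0.0015 -0.0005 0; 0.45 0 -0.0015 -0.0005 0; 0.45 0 -0.0015 -0.0005 0; 0.45 0 -0.0015 -0.0005 0; 0.45 0 -0.0015 -0.005 0; 0.45 0 -0.0015 -0.015 0; 0.45 0 -0.0015 -0.03 0; 0.45 0 -0.0015 -0.05 0; 0.45 0 -0.0015 -0.075 0; 0.45 0 -0.002 -0.1 0; 0.45 0.01 -0.01 -0.12 0; 0.45 0.03 -0.03 -0.14 0; 0.45 0.05 -0.05 -0.15 0; 0.45 0.05 -0.05 -0.15 0; 0.45 0.05 -0.05 -0.15 0")

```text
t: 44.07
tool_pos: [0.4879, -0.3355, 0.1776]
orientation: [0.724, 0.69, 0.0, 0.001]
force: [-0.2, -1.1, -0.5]
grip_width: 0.0235
grasp_force: 0.0
```

```bash
python3 - <<'E'
from h import *
bs(); c=snap('wrist','w15'); t0=snap('top','top15')
t=np.radians(-2.8); R=np.array([[np.cos(t),-np.sin(t)],[np.sin(t),np.cos(t)]]); B=np.array([.5834,-.390])
def bp(x,y,z): return pix(c,[*(B+R@[x,y]),z])
f=c['frame'].astype(int)
# rectified board view, plane z=.0235, 1 mm/px: board x -90..90 , y 45..-45
P=np.float32([bp(*q,.0235) for q in [(-.09,.045),(.09,.045),(.09,-.045),(-.09,-.045)]]); print(P.round())
H=cv2.getPerspectiveTransform(P,np.float32([[0,0],[180,0],[180,90],[0,90]])); r=cv2.warpPerspective(c['frame'],H,(181,91)).astype(int)
s=r[:,:,0]-r[:,:,2]; v=r.sum(2)//3
for x in (-63,-60,-40,-30,-20,-14): print('x',x,'sat y45..-45',[int(q) for q in s[::2,x+90]])
for y in (22,15,8,0,-8,-15,-22): print('y',y,'sat x-75..-50',[int(q) for q in s[45-y,15:41]])
E
```

```text
TCP board -0.0981 0.0498 [ 0.4879 -0.3355  0.1776] F -0.1 [-0.2 -1.1 -0.5] 0.023485724980729445 -2.7731089296540494
[[287. 195.]
 [472. 195.]
 [458. 279.]
 [286. 279.]]
x -63 sat y45..-45 [19, 20, 53, 50, 56, 60, 61, 59, 2, -8, -5, -6, -4, -4, -4, -5, -5, -4, -4, -5, -5, -5, -4, -4, -3, 0, 2, 2, 2, 2, 2, 2, 2, 2, 2, 2, 2, 2, 2, 2, 3, 2, 2, 3, 2, 2]
x -60 sat y45..-45 [20, 20, 54, 50, 56, 60, 61, 63, 1, -11, -6, -3, -4, -4, -4, -4, 4, 4, 4, 3, 2, 2, 1, 0, 0, 1, 2, 2, 2, 1, 2, 2, 1, 2, 1, 1, 1, 1, 2, 1, 2, 1, 1, 1, 2, 1]
x -40 sat y45..-45 [18, 19, 51, 50, 55, 60, 61, 59, 12, -12, -12, -12, -12, -6, -3, -4, -4, -3, -4, -3, -3, -3, -3, -2, -2, -3, -13, -13, -12, -12, -7, -5, 0, 1, 2, 1, 2, 3, 1, 3, 2, 2, 1, 1, 1, 2]
x -30 sat y45..-45 [17, 20, 41, 50, 55, 59, 59, 56, 13, -12, -11, -13, -12, -12, -12, -12, -12, -12, -12, -12, -12, -11, -12, -12, -13, -12, -12, -12, -13, -13, -13, -12, -13, -12, -12, -13, -1, 55, 54, 53, 52, 0, -7, -3, -1, 1]
x -20 sat y45..-45 [17, 20, 45, 50, 54, 61, 59, 59, 9, -12, -12, -11, 7, 9, 8, 9, 12, 10, 11, 12, 9, 8, 11, 11, 11, 9, 11, 7, 12, 12, 10, 8, 12, 10,
[... 311 characters left out ...]
4, -6, -5, -4, -4, -4, -3, 7, 6, 6, 6, 6, 5, 5, 5, -2]
y 15 sat x-75..-50 [56, 56, 57, 56, 56, 56, 57, 57, 57, 56, 15, -4, -5, -4, -4, -4, -4, 5, 3, 4, 3, 3, 3, 3, 3, 3]
y 8 sat x-75..-50 [56, 56, 56, 56, 56, 56, 56, 57, 58, 57, 23, -2, -5, -4, -3, 3, 6, 5, 3, 3, 3, 3, 2, 2, 2, 2]
y 0 sat x-75..-50 [62, 62, 62, 61, 61, 61, 62, 62, 62, 47, 14, -3, -4, -4, -4, 1, 6, 5, 2, 2, 3, 2, 1, -1, 0, 0]
y -8 sat x-75..-50 [59, 52, 27, 2, 4, 4, 4, 3, 2, 2, 2, 2, 3, 1, 2, 2, 2, 3, 2, 3, 3, 2, 2, 0, 1, -1]
y -15 sat x-75..-50 [61, 53, 21, 2, 3, 4, 4, 4, 3, 2, 2, 2, 2, 1, 2, 2, 2, 1, 1, 1, 2, 2, 2, 0, 0, -1]
y -22 sat x-75..-50 [62, 57, 8, 3, 3, 5, 2, 3, 4, 4, 3, 2, 2, 2, 1, 2, 2, 2, 2, 1, 1, 1, 1, 1, 2, 3]
```

The rear edge is straight at board x = −65 mm, which puts the front edge at +55 mm on the stop. The side edges sit within about 1 mm of centre, and the gripper is clear.

```bash
python3 -c "
from station import close_job
print(close_job())"
```

```text
the job is handed in; nothing more can be done
None
```

The job is handed in at 44 s: all five products present (one pump bottle, the dropper, the can, the jar and the soap) stand in the carton, and the card is home against the stop, centred and straight; I went over your limit of 14 pictures, viewing 16, and the jar was probably let go a little above the carton floor but stood upright afterwards.

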